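# Sort the sample vessels into their spill dishes

## Robot

A 6-joint arm with a two-finger parallel gripper is mounted at the origin on the work surface. World frame = base frame: x ahead of the robot, y to its left, z up, the work surface at z = 0. Lengths are in mm, angles in degrees, forces in N, time in s.
With the tool pointing down it reaches from about 300 to 850 mm from the base axis. Payload 4.2 kg.
Tool frame: the origin (TCP) lies midway between the tips of the shut fingers; the grasp point (between the pads) lies 19 mm behind it (env.tcp_to_grasp is the distance from the TCP to the grasp point, in mm); z points along the fingers, x is the direction in which the jaws open and shut, and the axes are right-handed (so a half turn about z gives the same grasp; the last joint's range is limited). The gripper opens to 91 mm and grips with 3 to 60 N. Pads are 32 mm wide; open, the fingers measure 118 mm over their backs; the gripper's body (76 mm by 178 mm) begins 60 mm behind the grasp point.
Start: joints at [-76.146, 18.312, 89.639, -0, 72.044, -1.146], TCP at [148.824, -555.423, 213.976] pointing down, gripper open.
Joint ranges: [-177.97, 177.97], [-48.28, 115.42], [12.27, 149.76], [-77.06, 257.06], [2.81, 150.46], [-146.56, 146.56]. Speed limits (degrees/s): [147.25, 147.25, 180, 180, 180, 180].

## Interface

Orientations are given as [roll, pitch, yaw] about the fixed x, y, z axes, in that order (R = Rz(yaw) Ry(pitch) Rx(roll)).
In Python, from workcell import env gives the robot as it stands.
- The arm moves only by the tool drive_tool, never from a script. Its argument "motion" is a list of rows, each a list of 2 entries, a list of its own where there are three numbers: the shift along the world's x, y, z in m, then the turn, a rotation vector about the world's x, y, z in rad. In form: [[[dx, dy, dz], [wx, wy, wz]], ...]. A call has exactly 10 rows; each row shifts and turns the commanded pose from where the row before left it; what a row does not reach is not made up. A row lasts 1/12 s, in which the tool goes at most 41.7 mm and 7.16 degrees, less where a joint would pass 70% of its speed; a pose out of reach is approached as far as the arm can. A call is refused whole if a number of a shift passes 0.0417 or a number of a turn 0.125, either way. A call with a gripper value outside its range is refused whole. "claw" is the opening, from 0 (shut) to 1 (fully open), set as the call begins (left out, the last holds). The fingers move at their own pace and stop on an object; "force" is the grip in N (left out, the last holds). Time passes only in rows, so rows that do not move let the fingers close, or fill a call up. It gives the time, the measured TCP pose, the force and the opening at its end, in the units of the state.
- env.state(): the state, without advancing time (a new reading comes with each control period).
- env.grab_frame(name): name is "side" or "top" or "wrist"; returns the picture (480x640x3 uint8, red, green, blue); there is no depth.
- env.camera_params(name): a dict with "fov_y" (degrees; the focal length in pixels is half the picture's height over the tangent of half this angle, whatever the lens; pixels are square), "cx", "cy" (the principal point, pixels), "pose" (4x4, takes a point from camera to world coordinates). Camera axes: x right, y down, z forward; pixel columns grow to the right and rows downward; lengths in mm; the calibration is good to about 2 mm. A picture is of the moment at which its call begins: read the wrist's pose just before it. camera_params takes no time and is no camera call; for the wrist camera it gives the pose at the moment of the call.
- env.job_done(): hands the job in, once; it reports no verdict.
The state is a dict: "time_s": time; "qpos": joint angles; "qvel": joint speeds; "effort": joint torques, N m; "ee_pos": TCP position; "ee_rot": TCP orientation; "force": force on the tool from outside, world axes, zero at the start; "torque": the same for the moment, N m; "gripper_width": finger opening in mm.
Only numpy, scipy, OpenCV 4.12 (cv2) and the standard library are available. Lean on these libraries where they do the work, as an engineer would, in place of code of your own. Each camera call takes 0.05 s, during which the arm holds its last target.

## Task

Stand each of the four stoppered flasks and bottles upright in the spill dish that has the colour of its stopper or cap, flat on the dish's floor and inside the rim. The red-stoppered flask was left in the blue dish, so clear it before the blue-capped bottle goes there. Set the vessels down gently without dropping or tipping them over, and leave the small beaker and the black-lidded jar where they stand.

Things in the scene. Friction and masses are not known exactly. Their poses are not given: they have to be found in the camera images.
- flask_red: conical clear glass flask with a red stopper, base 61 mm across, narrowing to a 28 mm neck from z = 70 mm. Loose, empty, 0.09 to 0.22 kg, 118 mm tall in all; the closure is stuck fast and is the place to grip: a cylinder 34 mm across, the top 26 mm. Origin: centre of the underside; z up along its axis. At the start it stands in the blue dish.
- bottle_blue: round amber glass bottle with a white label and a blue cap, 56 mm across, shoulder from z = 52 mm to a 28 mm neck from z = 66 mm. Loose, empty, 0.09 to 0.22 kg, 106 mm tall in all; the closure is stuck fast and is the place to grip: a cylinder 34 mm across, the top 26 mm. Origin: centre of the underside; z up along its axis. At the start it stands on the bench.
- bottle_yellow: square white plastic bottle, 46 x 46 mm, with a yellow cap; shoulder from z = 60 mm to a 28 mm neck from z = 70 mm. Loose, empty, 0.09 to 0.22 kg, 110 mm tall in all; the closure is stuck fast and is the place to grip: a cylinder 34 mm across, the top 26 mm. Origin: centre of the underside; z up along its axis. At the start it stands on the bench.
- flask_green: round-bellied clear glass flask on a small flat foot (48 mm across), belly 68 mm across at z = 24 mm, 28 mm neck from z = 60 mm, with a green stopper. Loose, empty, 0.09 to 0.22 kg, 124 mm tall in all; the closure is stuck fast and is the place to grip: a cylinder 34 mm across, the top 26 mm. Origin: centre of the underside; z up along its axis. At the start it stands on the bench.
- dish_red: red round plastic spill dish, fixed to the bench, 90 mm outside, 84 mm inside, rim 12 mm high, wall 3 mm, floor 3 mm thick. Origin: centre of its underside, at bench level; z up.
- dish_blue: blue round plastic spill dish, fixed to the bench, 90 mm outside, 84 mm inside, rim 12 mm high, wall 3 mm, floor 3 mm thick. Origin: centre of its underside, at bench level; z up.
- dish_yellow: yellow round plastic spill dish, fixed to the bench, 90 mm outside, 84 mm inside, rim 12 mm high, wall 3 mm, floor 3 mm thick. Origin: centre of its underside, at bench level; z up.
- dish_green: green round plastic spill dish, fixed to the bench, 90 mm outside, 84 mm inside, rim 12 mm high, wall 3 mm, floor 3 mm thick. Origin: centre of its underside, at bench level; z up.
- beaker: bystander: small empty glass beaker, loose, 44 mm across, 50 mm tall, standing between the others. Origin: centre of the underside.
- jar: bystander: small squat jar with a black lid, loose, 36 mm across, 45 mm tall. Origin: centre of the underside.

How it is judged:
By the outcome, as a careful person would: the job done as asked, in the order asked, and still so for the second after the job is handed in, with the robot touching nothing.
It also fails if it takes over 106 s, if anything falls off the work surface, if the arm or the gripper's body presses on something with over 40 N, if the wrist force passes 120 N, or if a joint passes its speed limit or range.

## Working session

There is one attempt and no reset: what is moved stays moved. The work goes in short steps, Python scripts to look and compute and a tool call to move; the robot and the scene stay as the last step left them, time stands still between calls to the robot, and variables do not carry over. Pictures are saved under pics/ and viewed, and the job is handed in when it is done.

Besides the shell and the picture viewer there is one more tool, called as name([rows], argument=value, ...), one row to a line, values as JSON. drive_tool: Moves the arm, as the interface text tells. Its arguments: {"type":"object","properties":{"motion":{"type":"array","items":{"type":"array"}},"claw":{"type":"number"},"force":{"type":"number"}},"required":["motion"]}

```bash
mkdir -p pics; ls; python3 - <<'E'
from workcell import env
import cv2
print(env.state())
for n in ("top","side"):
    p=env.camera_params(n); print(n,p)
    cv2.imwrite(f"pics/{n}0.png",env.grab_frame(n)[:,:,::-1])
E
```

```text
pics
{'time_s': 0.0, 'qpos': array([-7.61483524e+01,  1.83497977e+01,  8.97052741e+01, -2.38011963e-04,
        7.20430955e+01, -1.14586819e+00]), 'qvel': array([ 0.07803798,  0.09832847,  0.07526506,  0.01414224, -0.13033048,
       -0.03428287]), 'effort': array([ 3.81852311e-03, -4.12460375e+01, -2.31970918e+01,  7.31383986e-02,
        4.55560943e-02, -1.38817222e-04]), 'ee_pos': array([ 148.67831748, -554.93336556,  213.14642245]), 'ee_rot': array([-1.79998263e+02,  9.81523172e-02, -7.50024091e+01]), 'force': array([ 0.82853772,  0.25922089, -0.12483761]), 'torque': array([-0.06288719,  0.01295756, -0.01709714]), 'gripper_width': 91.59313945315373}
top {'fov_y': 57.98663360135891, 'cx': 312.2505477902935, 'cy': 238.6451350606098, 'pose': array([[-1.62941740e-02, -9.91996308e-01,  1.25211118e-01,
         4.50022713e+02],
       [-9.98975368e-01,  2.14395781e-02,  3.98567155e-02,
        -9.53959864e+00],
       [-4.22221882e-02, -1.24433391e-01, -9.91329218e-01,
         8.01069275e+02],
       [ 0.00000000e+00,  0.00000000e+00,  0.00000000e+00,
         1.00000000e+00]])}
side {'fov_y': 45.22679669855132, 'cx': 315.28121177059995, 'cy': 239.7474206574641, 'pose': array([[-8.99871709e-01, -3.02650051e-01,  3.14060270e-01,
         1.86475872e+02],
       [-4.36084399e-01,  6.37251425e-01, -6.35406183e-01,
         7.01619003e+02],
       [-7.82964046e-03, -7.08740832e-01, -7.05425495e-01,
         7.77272101e+02],
       [ 0.00000000e+00,  0.00000000e+00,  0.00000000e+00,
         1.00000000e+00]])}
```

View pics/top0.png

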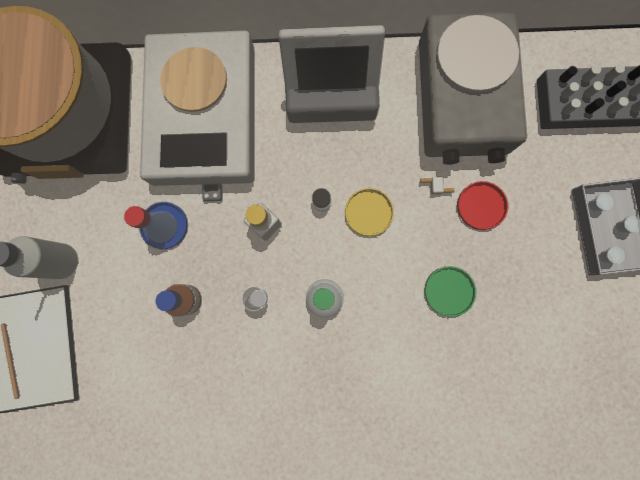

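View pics/side0.png

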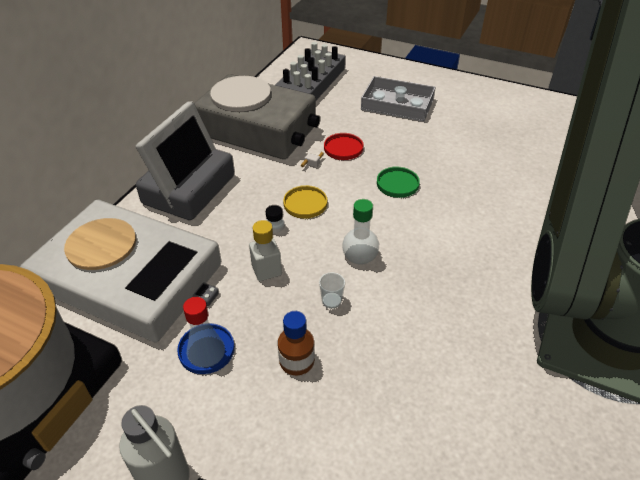

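The top view has +x up and +y left. The caps are at about red (136,217), blue (167,300), yellow (257,215) and green (323,299). The dishes are at blue (162,226), yellow (369,213), red (483,206) and green (450,292). The beaker is at (256,299) and the jar at (321,199). Next I'll compute positions from both cameras.

```bash
cat > h.py <<'E'
import numpy as np, cv2
from workcell import env
def ray(n,u,v,z,P=None):
    P=P or env.camera_params(n); f=240/np.tan(np.radians(P['fov_y']/2))
    T=P['pose']; d=T[:3,:3]@np.array([(u-P['cx'])/f,(v-P['cy'])/f,1]); o=T[:3,3]
    return (o+d*(z-o[2])/d[2])
def proj(n,p,P=None):
    P=P or env.camera_params(n); f=240/np.tan(np.radians(P['fov_y']/2))
    T=P['pose']; c=T[:3,:3].T@(np.asarray(p,float)-T[:3,3]); return f*c[0]/c[2]+P['cx'],f*c[1]/c[2]+P['cy']
E
python3 - <<'E'
from h import *
R={'red':[(0,8),(172,180)],'blue':[(105,125)],'yellow':[(20,28)],'green':[(60,80)]}
for n in("top","side"):
    im=cv2.imread(f"pics/{n}0.png"); h=cv2.cvtColor(im,cv2.COLOR_BGR2HSV)
    for c,rs in R.items():
        m=sum(((h[...,0]>=a)&(h[...,0]<=b)&(h[...,1]>120)&(h[...,2]>60)) for a,b in rs).astype(np.uint8)
        k,l,s,ce=cv2.connectedComponentsWithStats(m)
        for i in range(1,k):
            if s[i,4]>120: print(n,c,s[i],ce[i].round(1), 'z=rim',ray(n,*(s[i,:2]+s[i,2:4]/2-.5),12).round(1))
t=cv2.imread("pics/top0.png")[170:330,110:370]; cv2.imwrite("pics/tc.png",cv2.resize(t,None,fx=3,fy=3,interpolation=2))
s=cv2.imread("pics/side0.png")[190:390,160:400]; cv2.imwrite("pics/sc.png",cv2.resize(s,None,fx=3,fy=3,interpolation=2))
E
```

```text
top red [ 458  181   50   49 1878] [482.4 205.1] z=rim [ 604.8 -289.8   12. ]
top red [125 206  19  20 305] [134.1 215.8] z=rim [600.9 357.4  12. ]
top blue [150 205  35  42 383] [173.6 222.3] z=rim [580.4 293.8  12. ]
top yellow [ 345  189   48   47 1670] [368.3 212.8] z=rim [596.9 -82.3  12. ]
top yellow [246 205  20  20 301] [255.4 214.3] z=rim [597.3 127.1  12. ]
side red [281   0  11  49 336] [285.8  22.2] z=rim [1010.  -781.2   12. ]
side red [324 133  39  27 859] [343.1 146. ] z=rim [ 601.2 -283.4   12. ]
side red [183 296  25  29 563] [195.2 310.1] z=rim [636.8 249.7  12. ]
side blue [406  45  53  22 646] [432.5  55.8] z=rim [ 550.6 -776.    12. ]
side blue [283 311  23  28 442] [294.1 323.3] z=rim [472.8 204.7  12. ]
side blue [178 324  56  50 951] [207.5 349.8] z=rim [577.8 306.9  12. ]
side yellow [ 283  186   44   33 1149] [304.9 201.6] z=rim [593.9 -75.4  12. ]
side yellow [253 220  20  24 395] [262.3 231.5] z=rim [628.1  35.5  12. ]
side green [377 167  42  30 903] [397.7 181.6] z=rim [ 447.1 -216.9   12. ]
side green [354 200  18  22 247] [362.8 208. ] z=rim [ 478.5 -101.8   12. ]
```

View pics/tc.png

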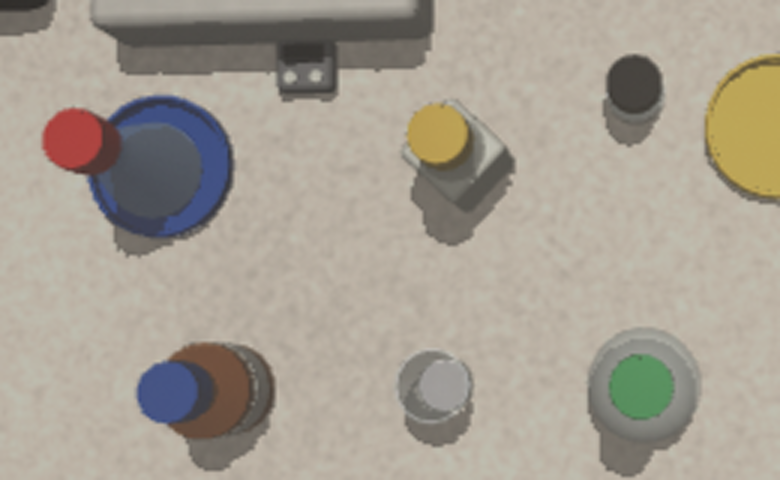

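View pics/sc.png

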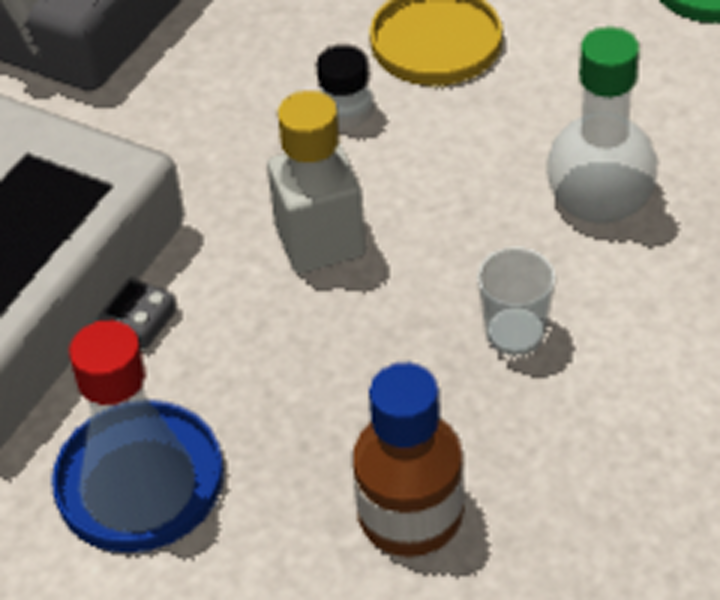

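```bash
python3 - <<'E'
from h import *
from scipy.optimize import least_squares
P={n:env.camera_params(n) for n in("top","side")}
caps={'red':(121,(134.7,216.),(195.,306.3)),'blue':(106,(165.7,300.3),(294.3,319.7)),'yellow':(110,(255.7,214.3),(262.3,227)),'green':(124,(323.7,298.3),(363,206.3))}
for c,(z,t,s) in caps.items():
    print(c,ray('top',*t,z,P['top']).round(1),ray('side',*s,z,P['side']).round(1))
print('jar',ray('top',321,198,45,P['top']).round(1),'side',ray('side',343/3+160,62/3+190,45,P['side']).round(1))
print('beaker bot top',ray('top',(420-0)/3+110,390/3+170,1,P['top']).round(1),'side',ray('side',516/3+160,331/3+190,2,P['side']).round(1), 'rim side',ray('side',516/3+160,277/3+190,50,P['side']).round(1),'rim top',ray('top',443/3+110,385/3+170,50,P['top']).round(1))
a=np.linspace(0,2*np.pi,200)
def bb(n,x,y):
    q=np.array([proj(n,(x+45*np.cos(b),y+45*np.sin(b),z),P[n]) for z in(0,12) for b in a]); return (q.min(0)+q.max(0))/2
ds={}
for n in P:
    im=cv2.imread(f"pics/{n}0.png"); h=cv2.cvtColor(im,cv2.COLOR_BGR2HSV)
    R={'red':[(0,8),(172,180)],'blue':[(100,128)],'yellow':[(18,30)],'green':[(50,85)]}
    for c,rs in R.items():
        m=sum(((h[...,0]>=lo)&(h[...,0]<=hi)&(h[...,1]>100)&(h[...,2]>30)) for lo,hi in rs).astype(np.uint8)
        k,l,s,ce=cv2.connectedComponentsWithStats(m)
        for i in range(1,k):
            if s[i,4]>350:
                bc=s[i,:2]+s[i,2:4]/2-.5
                x0=ray(n,*bc,6,P[n])[:2]
                r=least_squares(lambda v:bb(n,*v)-bc,x0)
                print(n,c,s[i],r.x.round(1))
E
```

```text
red [579.2 305.6 121. ] [576.5 308.4 121. ]
blue [442.7 256.6 106. ] [441.1 257.9 106. ]
yellow [579.3 109.8 110. ] [577.2 111.5 110. ]
green [442.1   1.5 124. ] [439.1   5.5 124. ]
jar [618.1   4.1  45. ] side [616.9   4.9  45. ]
beaker bot top [439.7 139.2   1. ] side [441.  124.2   2. ] rim side [441.3 125.   50. ] rim top [442.9 116.8  50. ]
top red [ 458  181   50   49 1935] [ 606.  -291.4]
top blue [150 204  36  44 469] [581.3 294.9]
top yellow [   0    6   83  140 1707] [890.9 559.6]
top yellow [ 345  188   49   48 1816] [598.9 -83.4]
top green [ 426  269   47   47 1665] [ 448.7 -221.8]
side red [324 133  40  27 883] [ 604.1 -292.6]
side red [183 296  25  29 574] [640.8 244.8]
side blue [406  45  53  24 750] [ 552.2 -782.8]
side blue [283 311  23  28 530] [475.4 199.4]
side blue [ 178  324   56   50 1293] [581.3 302.4]
side yellow [ 283  185   45   34 1177] [597.3 -84.5]
side yellow [253 220  20  24 409] [632.   29.1]
side yellow [  65  225   66   41 1145] [895.6 194.7]
side yellow [   0  264   56  125 1517] [872.8 392.5]
side yellow [  32  380   60   71 1783] [706.7 490.3]
side green [ 377  167   42   30 1021] [ 449.8 -225.1]
side green [354 199  19  23 359] [ 481.1 -110.9]
```

```bash
python3 - <<'E'
from h import *
from scipy.optimize import least_squares
P={n:env.camera_params(n) for n in("top","side")}
a=np.linspace(0,2*np.pi,200)
def bb(n,x,y):
    q=np.array([proj(n,(x+45*np.cos(b),y+45*np.sin(b),z),P[n]) for z in(0,12) for b in a]); return np.r_[q.min(0),q.max(0)]
t=np.array([88,96,233,238])/3+np.array([110,170]*2)-.33
r=least_squares(lambda v:bb('top',*v)-t,(580,302));print(r.x,r.fun)
t=np.array([53,400,224,551])/3+np.array([160,190]*2)-.33
r=least_squares(lambda v:bb('side',*v)-t,(580,302));print(r.x,r.fun)
def tri(t,s):
    r=least_squares(lambda p:np.r_[proj('top',p,P['top'])-np.array(t),proj('side',p,P['side'])-np.array(s)],(700,0,50)); print(r.x.round(),r.fun.round(1))
tri((478,53),(241,93)); tri((194,79),(101,243)); tri((333,35),(190,108))
E
```

```text
[581.81975025 303.23719597] [-0.55980612 -0.40614678  0.56104713  0.39263501]
[581.26147668 301.57128143] [-0.38236179 -0.62803347  0.38860302  0.51773606]
[ 855. -272.   89.] [ 0.3  0.6 -0.9 -0.3]
[838. 229.  67.] [ 0.2  0.6 -0.6 -0.3]
[816. -24. 207.] [ 2.5  6.1 -7.8 -3.5]
```

drive_tool([
  [[0.018, 0.034, 0.002], [0, 0, -0.026]],
  [[0.018, 0.034, 0.002], [0, 0, -0.026]],
  [[0.018, 0.034, 0.002], [0, 0, -0.026]],
  [[0.018, 0.034, 0.002], [0, 0, -0.026]],
  [[0.018, 0.034, 0.002], [0, 0, -0.026]],
  [[0.018, 0.034, 0.002], [0, 0, -0.026]],
  [[0.018, 0.034, 0.002], [0, 0, -0.026]],
  [[0.018, 0.034, 0.002], [0, 0, -0.026]],
  [[0.018, 0.034, 0.002], [0, 0, -0.026]],
  [[0.018, 0.034, 0.002], [0, 0, -0.026]],
], claw=1, force=20)

```text
time_s: 0.93
ee_pos: [329.0, -213.5, 233.9]
ee_rot: [180.0, 0.0, -90.0]
force: [0.5, -0.2, 0.4]
gripper_width: 91.4
```

drive_tool([
  [[0.018, 0.037, 0], [0, 0, 0]],
  [[0.018, 0.037, 0], [0, 0, 0]],
  [[0.018, 0.037, 0], [0, 0, 0]],
  [[0.018, 0.037, 0], [0, 0, 0]],
  [[0.018, 0.037, 0], [0, 0, 0]],
  [[0.018, 0.037, 0], [0, 0, 0]],
  [[0.018, 0.037, 0], [0, 0, 0]],
  [[0.018, 0.037, 0], [0, 0, 0]],
  [[0.018, 0.037, 0], [0, 0, 0]],
  [[0.018, 0.037, 0], [0, 0, 0]],
])

```text
time_s: 1.77
ee_pos: [509.0, 156.7, 233.6]
ee_rot: [180.0, -0.0, -89.9]
force: [0.4, -0.9, 0.1]
gripper_width: 91.0
```

drive_tool([
  [[0.015, 0.032, 0], [0, 0, 0]],
  [[0.015, 0.032, 0], [0, 0, 0]],
  [[0.015, 0.032, 0], [0, 0, 0]],
  [[0.013, 0.03, 0], [0, 0, 0]],
  [[0.01, 0.023, 0], [0, 0, 0]],
  [[0, 0, -0.01], [0, 0, 0]],
  [[0, 0, -0.01], [0, 0, 0]],
  [[0, 0, 0], [0, 0, 0]],
  [[0, 0, 0], [0, 0, 0]],
  [[0, 0, 0], [0, 0, 0]],
])

```text
time_s: 2.6
ee_pos: [576.6, 302.4, 214.2]
ee_rot: [180.0, -0.0, -90.0]
force: [0.8, -0.6, 0.7]
gripper_width: 91.4
```

```bash
python3 - <<'E'
from h import *
P=env.camera_params("wrist");im=env.grab_frame("wrist"); cv2.imwrite("pics/w1.png",im[:,:,::-1])
print(env.state()['ee_pos'],P)
for p in [(577.5,307,121),(581.5,302.4,12),(env.state()['ee_pos'])]: print(p,proj('wrist',p,P))
E
```

```text
[576.79131606 302.58981402 214.66164474] {'fov_y': 58.26833491334087, 'cx': 316.64262138974, 'cy': 229.93624169214567, 'pose': array([[ 4.24729150e-04, -9.64281449e-01, -2.64879420e-01,
         6.52341174e+02],
       [-9.99999803e-01, -5.32144254e-04,  3.33766082e-04,
         3.03458957e+02],
       [-4.62798503e-04,  2.64879226e-01, -9.64281485e-01,
         3.84107758e+02],
       [ 0.00000000e+00,  0.00000000e+00,  0.00000000e+00,
         1.00000000e+00]])}
(577.5, 307, 121) (np.float64(311.2100628736816), np.float64(233.83119582660728))
(581.5, 302.4, 12) (np.float64(318.01232452607667), np.float64(195.43680955938697))
[576.79131606 302.58981402 214.66164474] (np.float64(318.79193189820455), np.float64(295.6007232159891))
```

View pics/w1.png

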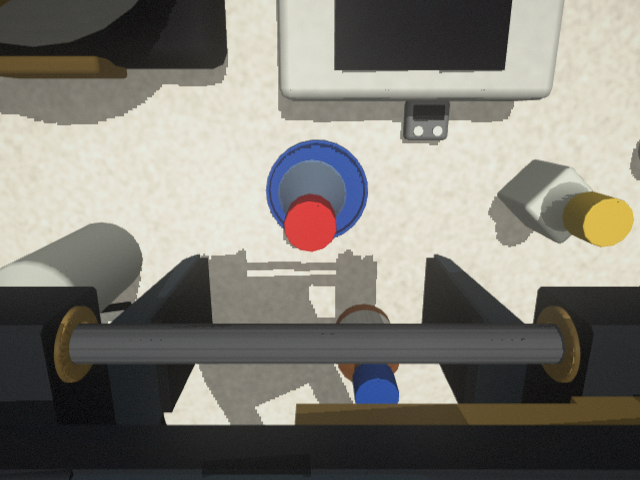

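The wrist view puts the red cap disc at (310,222) and the blue dish at (317,189). The y agrees with the fixed cameras, but x reads about 5 mm further out. I'll go lower and compare the cap directly with the fingertips.

drive_tool([
  [[0.001, 0.001, -0.016], [0, 0, 0]],
  [[0.001, 0.001, -0.016], [0, 0, 0]],
  [[0.001, 0.001, -0.016], [0, 0, 0]],
  [[0.001, 0.001, -0.016], [0, 0, 0]],
  [[0, 0, -0.012], [0, 0, 0]],
  [[0, 0, 0], [0, 0, 0]],
  [[0, 0, 0], [0, 0, 0]],
  [[0, 0, 0], [0, 0, 0]],
  [[0, 0, 0], [0, 0, 0]],
  [[0, 0, 0], [0, 0, 0]],
])

```text
time_s: 3.48
ee_pos: [581.4, 307.7, 139.3]
ee_rot: [-179.9, 0.1, -89.9]
force: [-0.0, -0.5, 0.3]
gripper_width: 91.3
```

```bash
python3 - <<'E'
from h import *
P=env.camera_params("wrist");im=env.grab_frame("wrist"); cv2.imwrite("pics/w2.png",im[:,:,::-1])
s=env.state()['ee_pos'];print(s)
for p in [(577.5,307,121),(585,307,121),(581.5,302.4,12),s]: print(p,proj('wrist',p,P))
E
```

```text
[581.25480392 307.73448042 139.0551996 ]
(577.5, 307, 121) (np.float64(320.61668891795193), np.float64(287.3487845134587))
(585, 307, 121) (np.float64(320.6791993846845), np.float64(272.3792178416572))
(581.5, 302.4, 12) (np.float64(326.0092573126875), np.float64(222.24761751889145))
[581.25480392 307.73448042 139.0551996 ] (np.float64(319.2335375434162), np.float64(295.70301033998214))
```

View pics/w2.png

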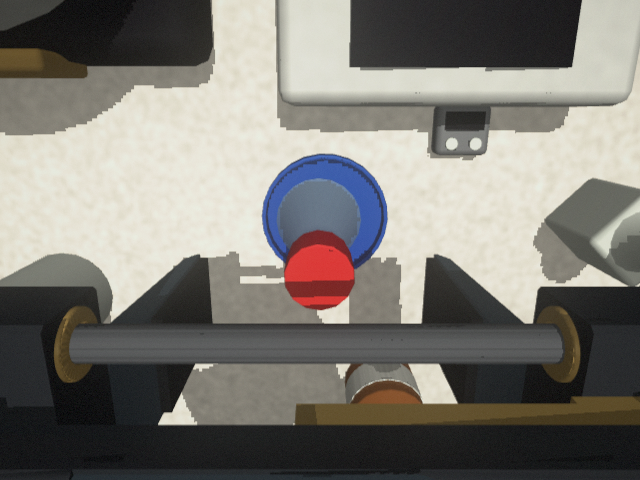

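The cap is centred between the fingers at u≈320, with its disc centre near (320,275), so x≈583. I'll descend and grip.

drive_tool([
  [[0.0015, 0, -0.01], [0, 0, 0]],
  [[0, 0, -0.012], [0, 0, 0]],
  [[0, 0, -0.012], [0, 0, 0]],
  [[0, 0, -0.01], [0, 0, 0]],
  [[0, 0, -0.006], [0, 0, 0]],
  [[0, 0, 0], [0, 0, 0]],
  [[0, 0, 0], [0, 0, 0]],
  [[0, 0, 0], [0, 0, 0]],
  [[0, 0, 0], [0, 0, 0]],
  [[0, 0, 0], [0, 0, 0]],
])

```text
time_s: 4.37
ee_pos: [582.7, 307.8, 88.7]
ee_rot: [-179.9, 0.0, -89.9]
force: [0.1, 0.1, 0.4]
gripper_width: 91.1
```

drive_tool([
  [[0, 0, 0], [0, 0, 0]],
  [[0, 0, 0], [0, 0, 0]],
  [[0, 0, 0], [0, 0, 0]],
  [[0, 0, 0], [0, 0, 0]],
  [[0, 0, 0], [0, 0, 0]],
  [[0, 0, 0], [0, 0, 0]],
  [[0, 0, 0], [0, 0, 0]],
  [[0, 0, 0], [0, 0, 0]],
  [[0, 0, 0], [0, 0, 0]],
  [[0, 0, 0], [0, 0, 0]],
], claw=0.2, force=20)

```text
time_s: 5.2
ee_pos: [582.3, 307.5, 87.9]
ee_rot: [180.0, -0.0, -89.9]
force: [-0.3, 0.3, -1.2]
gripper_width: 33.2
```

drive_tool([
  [[0, 0, 0.005], [0, 0, 0]],
  [[0, 0, 0.01], [0, 0, 0]],
  [[0, 0, 0.015], [0, 0, 0]],
  [[0, 0, 0.02], [0, 0, 0]],
  [[0, 0, 0.02], [0, 0, 0]],
  [[0, 0, 0.02], [0, 0, 0]],
  [[0, 0, 0.02], [0, 0, 0]],
  [[0, 0, 0.02], [0, 0, 0]],
  [[0, 0, 0.015], [0, 0, 0]],
  [[0, 0, 0.01], [0, 0, 0]],
])

```text
time_s: 6.03
ee_pos: [582.9, 307.9, 246.1]
ee_rot: [-179.8, 0.1, -89.9]
force: [0.5, 0.7, -1.4]
gripper_width: 33.1
```

```bash
python3 - <<'E'
from h import *
P=env.camera_params("wrist");im=env.grab_frame("wrist"); cv2.imwrite("pics/w3.png",im[:,:,::-1])
s=env.state();print(s['ee_pos'],s['gripper_width'],s['force'])
E
```

```text
[583.50039461 308.18658099 247.47247076] 33.22997764266507 [1.06339925 0.80664795 0.8316837 ]
```

View pics/w3.png

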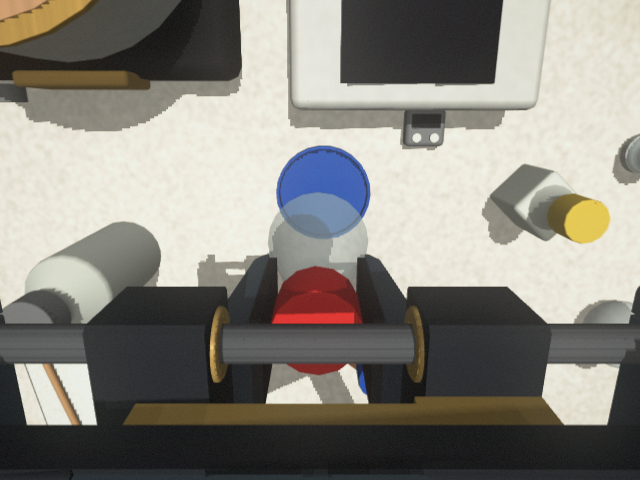

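Flask is held upright. From this view I'll fit the empty blue dish, with its outline at u 277–370 and v 146–238, to get the wrist-versus-fixed camera offset.

```bash
cat >> h.py <<'E'
_a=np.linspace(0,2*np.pi,120)
def fitdish(n,box,x0,P):
    from scipy.optimize import least_squares
    def bb(v):
        q=np.array([proj(n,(v[0]+45*np.cos(b),v[1]+45*np.sin(b),z),P) for z in(0,12) for b in _a]); return np.r_[q.min(0),q.max(0)]
    r=least_squares(lambda v:bb(v)-box,x0); return r.x.round(1),r.fun.round(1)
E
python3 - <<'E'
from h import *
P=env.camera_params("wrist")
print(fitdish('wrist',np.array([276.5,146,370,238.5]),(581,302),P))
E
```

```text
(array([584.8, 303.9]), array([-0.4, -0.7,  0.4,  0.8]))
```

drive_tool([
  [[0.001, -0.012, 0], [0, 0, 0]],
  [[0.001, -0.022, 0], [0, 0, 0]],
  [[0.002, -0.032, 0], [0, 0, 0]],
  [[0.002, -0.038, 0], [0, 0, 0]],
  [[0.002, -0.038, 0], [0, 0, 0]],
  [[0.002, -0.038, 0], [0, 0, 0]],
  [[0.002, -0.038, 0], [0, 0, 0]],
  [[0.002, -0.038, 0], [0, 0, 0]],
  [[0.002, -0.038, 0], [0, 0, 0]],
  [[0.002, -0.038, 0], [0, 0, 0]],
])

```text
time_s: 6.92
ee_pos: [598.9, -27.1, 241.5]
ee_rot: [179.8, -0.0, -89.9]
force: [1.1, -1.1, -1.0]
gripper_width: 33.1
```

drive_tool([
  [[0.002, -0.038, 0], [0, 0, 0]],
  [[0.001, -0.038, 0], [0, 0, 0]],
  [[0.001, -0.038, 0], [0, 0, 0]],
  [[0.001, -0.038, 0], [0, 0, 0]],
  [[0, -0.038, 0], [0, 0, 0]],
  [[0, -0.036, 0], [0, 0, 0]],
  [[0, -0.025, 0], [0, 0, 0]],
  [[0, -0.015, 0], [0, 0, 0]],
  [[0, 0, 0], [0, 0, 0]],
  [[0, 0, 0], [0, 0, 0]],
])

```text
time_s: 7.75
ee_pos: [604.5, -290.4, 241.8]
ee_rot: [179.9, 0.1, -90.0]
force: [0.3, 0.1, -1.4]
gripper_width: 32.9
```

```bash
cat >> h.py <<'E'
import pickle
def snap(f):
    P=env.camera_params("wrist");im=env.grab_frame("wrist"); cv2.imwrite(f"pics/{f}.png",im[:,:,::-1]); pickle.dump(P,open(f"pics/{f}.pkl","wb"))
    s=env.state();print(s['time_s'],s['ee_pos'].round(1),s['ee_rot'].round(1),s['gripper_width'],s['force'].round(1)); return P
E
python3 - <<'E'
from h import *
snap("w4")
E
```

```text
7.8 [ 604.8 -289.4  242.2] [ 1.799e+02  1.000e-01 -8.990e+01] 33.13665807207916 [-0.   0.  -0.1]
```

View pics/w4.png

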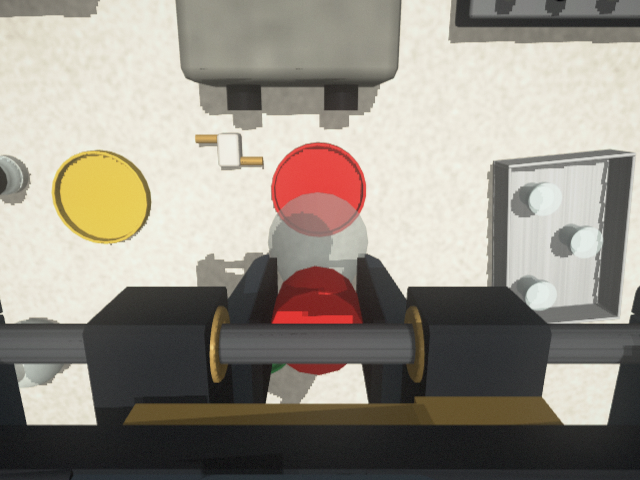

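Red dish outline is at u 271–366, v 142–236, with the flask held straight in front of it. The yellow dish is at u 52–151, v 150–243.

```bash
python3 - <<'E'
from h import *
P=pickle.load(open("pics/w4.pkl","rb"))
print(fitdish('wrist',np.array([271.5,142,366,236.5]),(606,-291),P))
print(fitdish('wrist',np.array([52,149.5,151.5,243.5]),(600,-83),P))
E
```

```text
(array([ 607.9, -290.6]), array([-0.7, -0.5,  0.7,  0.6]))
(array([600.7, -83.5]), array([-0.6, -0.4,  0.6,  0.5]))
```

drive_tool([
  [[0.001, -0.001, -0.008], [0, 0, 0]],
  [[0.001, 0, -0.016], [0, 0, 0]],
  [[0, 0, -0.02], [0, 0, 0]],
  [[0, 0, -0.022], [0, 0, 0]],
  [[0, 0, -0.022], [0, 0, 0]],
  [[0, 0, -0.02], [0, 0, 0]],
  [[0, 0, -0.016], [0, 0, 0]],
  [[0, 0, -0.012], [0, 0, 0]],
  [[0, 0, -0.006], [0, 0, 0]],
  [[0, 0, 0], [0, 0, 0]],
])

```text
time_s: 8.63
ee_pos: [606.8, -290.1, 99.5]
ee_rot: [179.9, 0.1, -89.8]
force: [0.3, 0.1, -0.3]
gripper_width: 33.5
```

drive_tool([
  [[0, 0, -0.002], [0, 0, 0]],
  [[0, 0, -0.002], [0, 0, 0]],
  [[0, 0, -0.001], [0, 0, 0]],
  [[0, 0, -0.001], [0, 0, 0]],
  [[0, 0, -0.001], [0, 0, 0]],
  [[0, 0, 0], [0, 0, 0]],
  [[0, 0, 0], [0, 0, 0]],
  [[0, 0, 0], [0, 0, 0]],
  [[0, 0, 0], [0, 0, 0]],
  [[0, 0, 0], [0, 0, 0]],
])

```text
time_s: 9.47
ee_pos: [607.3, -291.5, 94.0]
ee_rot: [-180.0, -0.0, -89.9]
force: [0.2, -1.1, -1.0]
gripper_width: 32.9
```

drive_tool([
  [[0, 0, -0.001], [0, 0, 0]],
  [[0, 0, -0.001], [0, 0, 0]],
  [[0, 0, -0.001], [0, 0, 0]],
  [[0, 0, -0.001], [0, 0, 0]],
  [[0, 0, -0.001], [0, 0, 0]],
  [[0, 0, 0], [0, 0, 0]],
  [[0, 0, 0], [0, 0, 0]],
  [[0, 0, 0], [0, 0, 0]],
  [[0, 0, 0], [0, 0, 0]],
  [[0, 0, 0], [0, 0, 0]],
])

```text
time_s: 10.3
ee_pos: [607.4, -291.4, 89.0]
ee_rot: [-180.0, -0.0, -89.9]
force: [0.8, -0.1, -1.6]
gripper_width: 33.6
```

```bash
python3 - <<'E'
from h import *
snap("w5"); cv2.imwrite("pics/s5.png",cv2.resize(env.grab_frame("side")[70:230,260:460,::-1],None,fx=4,fy=4,interpolation=2))
E
```

```text
10.35 [ 607.4 -291.4   89.1] [-180.    -0.   -89.9] 33.2176324526491 [ 0.3 -0.2 -1.8]
```

View pics/s5.png

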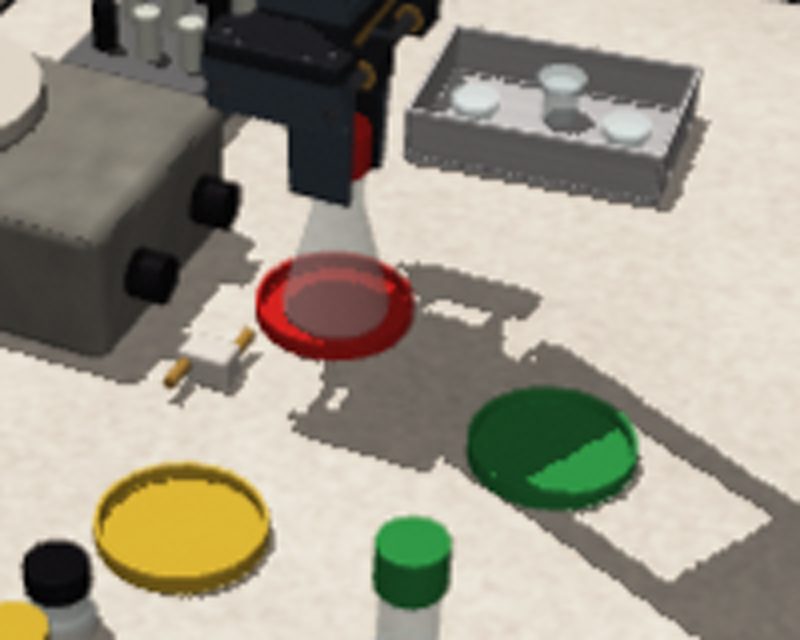

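View pics/w5.png

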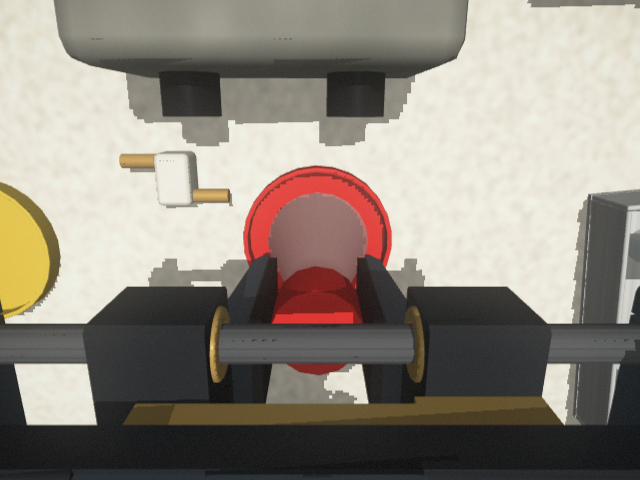

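The flask is centred in the red dish: side-crop base at (337,305), rim at (335,300). I'll lower the last millimetre, then release.

drive_tool([
  [[0, 0, -0.0005], [0, 0, 0]],
  [[0, 0, -0.0005], [0, 0, 0]],
  [[0, 0, -0.0005], [0, 0, 0]],
  [[0, 0, 0], [0, 0, 0]],
  [[0, 0, 0], [0, 0, 0]],
  [[0, 0, 0], [0, 0, 0]],
  [[0, 0, 0], [0, 0, 0]],
  [[0, 0, 0], [0, 0, 0]],
  [[0, 0, 0], [0, 0, 0]],
  [[0, 0, 0], [0, 0, 0]],
])

```text
time_s: 11.23
ee_pos: [607.5, -291.6, 87.9]
ee_rot: [-180.0, -0.0, -89.9]
force: [-0.2, -0.8, 3.6]
gripper_width: 33.4
```

Contact at +3.6 N. Releasing.

drive_tool([
  [[0, 0, 0], [0, 0, 0]],
  [[0, 0, 0], [0, 0, 0]],
  [[0, 0, 0], [0, 0, 0]],
  [[0, 0, 0], [0, 0, 0]],
  [[0, 0, 0], [0, 0, 0]],
  [[0, 0, 0], [0, 0, 0]],
  [[0, 0, 0], [0, 0, 0]],
  [[0, 0, 0], [0, 0, 0]],
  [[0, 0, 0], [0, 0, 0]],
  [[0, 0, 0.004], [0, 0, 0]],
], claw=1)

```text
time_s: 12.07
ee_pos: [606.8, -291.2, 90.8]
ee_rot: [179.9, 0.0, -89.9]
force: [-1.2, -0.2, -0.1]
gripper_width: 91.4
```

drive_tool([
  [[0, 0, 0.008], [0, 0, 0]],
  [[0, 0, 0.015], [0, 0, 0]],
  [[0, 0, 0.02], [0, 0, 0]],
  [[0, 0, 0.025], [0, 0, 0]],
  [[0, 0, 0.025], [0, 0, 0]],
  [[0, 0, 0.025], [0, 0, 0]],
  [[0, 0, 0.015], [0, 0, 0]],
  [[0, 0.02, 0], [0, 0, 0]],
  [[0, 0.036, 0], [0, 0, 0]],
  [[0, 0.036, 0], [0, 0, 0]],
])

```text
time_s: 12.9
ee_pos: [607.3, -199.4, 225.7]
ee_rot: [-179.9, -0.0, -90.0]
force: [1.0, 1.1, -0.1]
gripper_width: 91.1
```

```bash
python3 - <<'E'
from h import *
snap("w6"); cv2.imwrite("pics/s6.png",env.grab_frame("side")[:,:,::-1])
E
```

```text
12.95 [ 607.1 -191.6  225.9] [-179.9    0.3  -89.7] 90.99238688120623 [-1.1  4.8 -0.1]
```

View pics/s6.png

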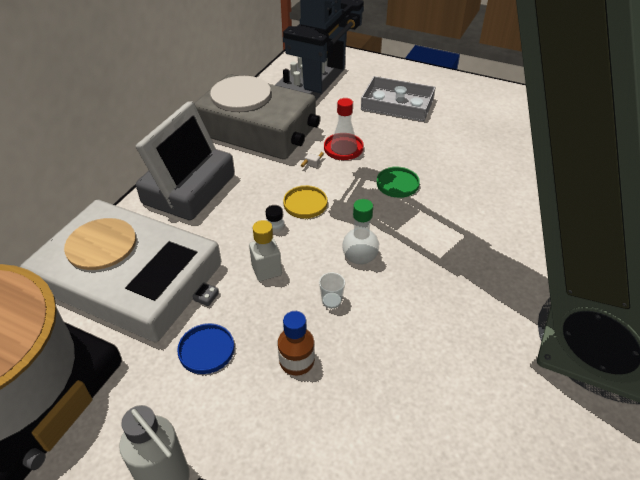

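Red flask stands in the red dish at (344,147). Yellow bottle is next.

drive_tool([
  [[-0.002, 0.034, 0], [0, 0, 0]],
  [[-0.003, 0.038, 0], [0, 0, 0]],
  [[-0.003, 0.038, 0], [0, 0, 0]],
  [[-0.003, 0.038, 0], [0, 0, 0]],
  [[-0.003, 0.038, 0], [0, 0, 0]],
  [[-0.003, 0.038, -0.01], [0, 0, 0]],
  [[-0.003, 0.034, -0.02], [0, 0, 0]],
  [[-0.003, 0.025, -0.025], [0, 0, 0]],
  [[-0.003, 0.015, -0.025], [0, 0, 0]],
  [[0, 0.005, -0.012], [0, 0, 0]],
])

```text
time_s: 13.83
ee_pos: [579.5, 105.6, 130.3]
ee_rot: [179.8, -0.0, -89.7]
force: [-0.1, -1.1, -0.5]
gripper_width: 91.1
```

```bash
python3 - <<'E'
from h import *
import time
P=snap("w7"); s=env.state()['ee_pos']
for p in [(578.2,110.7,110),(581,112,110),s]: print(p,proj('wrist',p,P))
E
```

```text
13.8833 [578.9 105.2 128.8] [179.6  -0.  -89.8] 91.16698473257728 [-0.9  0.5 -0.8]
(578.2, 110.7, 110) (np.float64(308.14743459378354), np.float64(280.25354442170914))
(581, 112, 110) (np.float64(305.3843955571622), np.float64(274.70667881299147))
[578.87125113 105.21811899 128.75118806] (np.float64(320.01482973185966), np.float64(295.43455755790785))
```

View pics/w7.png

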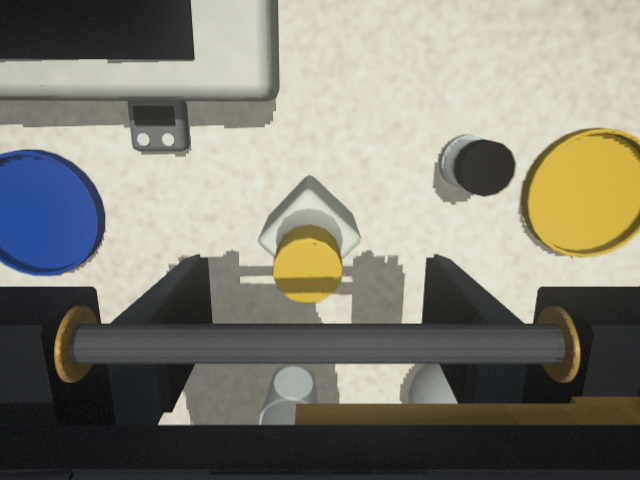

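Yellow cap is centred at about (308,269), so it sits near (583,111). Correcting and descending.

drive_tool([
  [[0.002, 0.003, 0], [0, 0, 0]],
  [[0.002, 0.0025, -0.004], [0, 0, 0]],
  [[0, 0, -0.01], [0, 0, 0]],
  [[0, 0, -0.012], [0, 0, 0]],
  [[0, 0, -0.012], [0, 0, 0]],
  [[0, 0, -0.008], [0, 0, 0]],
  [[0, 0, -0.004], [0, 0, 0]],
  [[0, 0, 0], [0, 0, 0]],
  [[0, 0, 0], [0, 0, 0]],
  [[0, 0, 0], [0, 0, 0]],
])

```text
time_s: 14.72
ee_pos: [586.0, 109.0, 83.2]
ee_rot: [-179.9, 0.0, -89.9]
force: [0.3, -0.6, 0.2]
gripper_width: 91.0
```

drive_tool([
  [[0, 0, 0], [0, 0, 0]],
  [[0, 0, 0], [0, 0, 0]],
  [[0, 0, 0], [0, 0, 0]],
  [[0, 0, 0], [0, 0, 0]],
  [[0, 0, 0], [0, 0, 0]],
  [[0, 0, 0], [0, 0, 0]],
  [[0, 0, 0], [0, 0, 0]],
  [[0, 0, 0], [0, 0, 0]],
  [[0, 0, 0], [0, 0, 0]],
  [[0, 0, 0], [0, 0, 0]],
], claw=0.2)

```text
time_s: 15.55
ee_pos: [585.3, 109.1, 82.4]
ee_rot: [180.0, 0.0, -89.9]
force: [-0.2, 0.4, 0.3]
gripper_width: 33.7
```

drive_tool([
  [[0, 0, 0.005], [0, 0, 0]],
  [[0, 0, 0.012], [0, 0, 0]],
  [[0, 0, 0.02], [0, 0, 0]],
  [[0, 0, 0.02], [0, 0, 0]],
  [[0, 0, 0.02], [0, 0, 0]],
  [[0, -0.01, 0.015], [0, 0, 0]],
  [[0.001, -0.02, 0.005], [0, 0, 0]],
  [[0.002, -0.028, 0], [0, 0, 0]],
  [[0.002, -0.028, 0], [0, 0, 0]],
  [[0.002, -0.028, 0], [0, 0, 0]],
])

```text
time_s: 16.38
ee_pos: [592.1, -5.9, 179.9]
ee_rot: [-180.0, -0.0, -89.8]
force: [0.5, 0.0, -1.6]
gripper_width: 33.1
```

drive_tool([
  [[0.002, -0.028, 0], [0, 0, 0]],
  [[0.002, -0.025, 0], [0, 0, 0]],
  [[0.002, -0.016, 0], [0, 0, 0]],
  [[0.002, -0.008, 0], [0, 0, 0]],
  [[0, 0, 0], [0, 0, 0]],
  [[0, 0, -0.01], [0, 0, 0]],
  [[0, 0, -0.015], [0, 0, 0]],
  [[0, 0, -0.01], [0, 0, 0]],
  [[0, 0, 0], [0, 0, 0]],
  [[0, 0, 0], [0, 0, 0]],
])

```text
time_s: 17.22
ee_pos: [599.8, -80.9, 143.5]
ee_rot: [179.9, 0.0, -89.8]
force: [-0.7, 0.5, -1.0]
gripper_width: 33.3
```

```bash
python3 - <<'E'
from h import *
snap("w8")
E
```

```text
17.2667 [600.4 -81.1 144.4] [180.    0.  -89.8] 32.907786978679425 [ 1.2  0.7 -0.9]
```

View pics/w8.png

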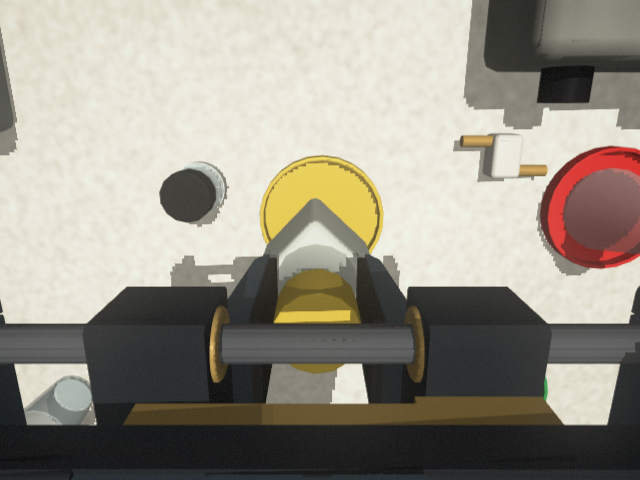

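drive_tool([
  [[0.001, -0.001, -0.006], [0, 0, 0]],
  [[0, -0.0015, -0.012], [0, 0, 0]],
  [[0, 0, -0.014], [0, 0, 0]],
  [[0, 0, -0.012], [0, 0, 0]],
  [[0, 0, -0.006], [0, 0, 0]],
  [[0, 0, -0.002], [0, 0, 0]],
  [[0, 0, -0.001], [0, 0, 0]],
  [[0, 0, 0], [0, 0, 0]],
  [[0, 0, 0], [0, 0, 0]],
  [[0, 0, 0], [0, 0, 0]],
])

```text
time_s: 18.1
ee_pos: [601.9, -84.5, 92.2]
ee_rot: [-179.9, -0.0, -89.9]
force: [-0.6, -0.7, -1.4]
gripper_width: 33.2
```

```bash
python3 - <<'E'
from h import *
snap("w9"); cv2.imwrite("pics/s9.png",cv2.resize(env.grab_frame("side")[120:250,210:410,::-1],None,fx=4,fy=4,interpolation=2))
E
```

```text
18.15 [601.7 -84.5  92.2] [-179.9   -0.   -89.9] 33.308798186972126 [-1.3 -0.1 -3. ]
```

View pics/s9.png

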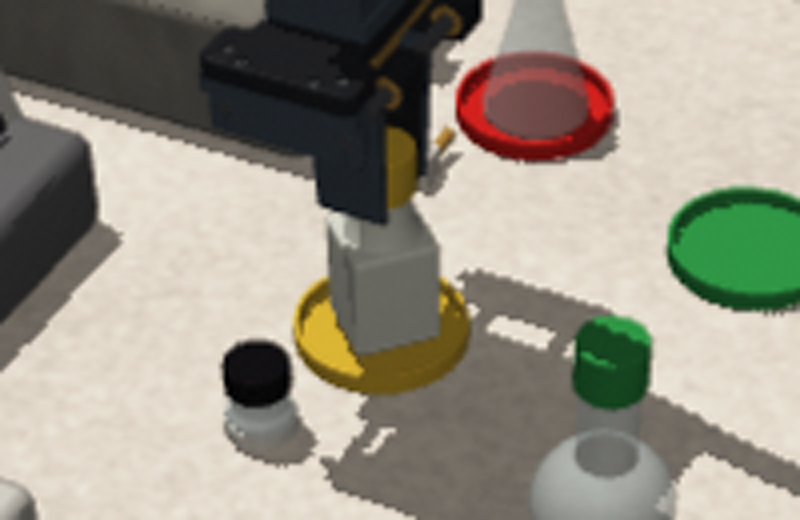

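View pics/w9.png

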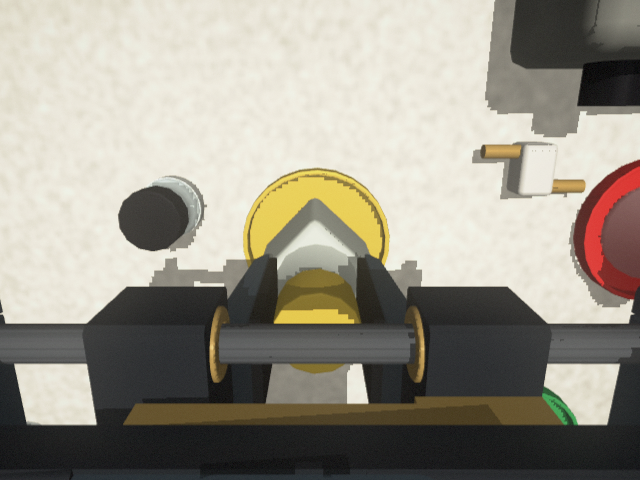

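The bottle is over the dish centre: bottle at u≈316, dish at u 244–389. Creeping down.

drive_tool([
  [[0, 0, -0.0015], [0, 0, 0]],
  [[0, 0, -0.0015], [0, 0, 0]],
  [[0, 0, -0.001], [0, 0, 0]],
  [[0, 0, -0.001], [0, 0, 0]],
  [[0, 0, -0.0005], [0, 0, 0]],
  [[0, 0, -0.0005], [0, 0, 0]],
  [[0, 0, 0], [0, 0, 0]],
  [[0, 0, 0], [0, 0, 0]],
  [[0, 0, 0], [0, 0, 0]],
  [[0, 0, 0], [0, 0, 0]],
])

```text
time_s: 19.03
ee_pos: [601.3, -84.4, 85.5]
ee_rot: [-180.0, -0.0, -89.9]
force: [0.5, -0.3, -2.1]
gripper_width: 32.9
```

drive_tool([
  [[0, 0, -0.0005], [0, 0, 0]],
  [[0, 0, -0.0005], [0, 0, 0]],
  [[0, 0, -0.0005], [0, 0, 0]],
  [[0, 0, 0], [0, 0, 0]],
  [[0, 0, 0], [0, 0, 0]],
  [[0, 0, 0], [0, 0, 0]],
  [[0, 0, 0], [0, 0, 0]],
  [[0, 0, 0], [0, 0, 0]],
  [[0, 0, 0], [0, 0, 0]],
  [[0, 0, 0], [0, 0, 0]],
])

```text
time_s: 19.87
ee_pos: [601.8, -84.3, 85.3]
ee_rot: [-179.9, -0.0, -89.9]
force: [-1.0, 0.7, 6.4]
gripper_width: 33.4
```

Contact is confirmed. Release and retreat towards the green flask, around (443,4).

drive_tool([
  [[0, 0, 0], [0, 0, 0]],
  [[0, 0, 0], [0, 0, 0]],
  [[0, 0, 0], [0, 0, 0]],
  [[0, 0, 0], [0, 0, 0]],
  [[0, 0, 0], [0, 0, 0]],
  [[0, 0, 0], [0, 0, 0]],
  [[0, 0, 0], [0, 0, 0]],
  [[0, 0, 0], [0, 0, 0]],
  [[0, 0, 0], [0, 0, 0]],
  [[0, 0, 0.004], [0, 0, 0]],
], claw=1)

```text
time_s: 20.7
ee_pos: [600.8, -84.3, 87.4]
ee_rot: [179.9, 0.0, -89.9]
force: [-0.1, 0.4, -0.5]
gripper_width: 91.4
```

drive_tool([
  [[0, 0, 0.01], [0, 0, 0]],
  [[0, 0, 0.018], [0, 0, 0]],
  [[0, 0, 0.02], [0, 0, 0]],
  [[0, 0, 0.015], [0, 0, 0]],
  [[-0.015, 0.005, 0], [0, 0, 0]],
  [[-0.026, 0.014, 0], [0, 0, 0]],
  [[-0.034, 0.018, 0], [0, 0, 0]],
  [[-0.034, 0.018, 0], [0, 0, 0]],
  [[-0.03, 0.018, 0], [0, 0, 0]],
  [[-0.015, 0.01, 0], [0, 0, 0]],
])

```text
time_s: 21.53
ee_pos: [443.4, -0.2, 151.7]
ee_rot: [179.9, 0.0, -89.9]
force: [-0.2, -0.5, -0.2]
gripper_width: 91.3
```

drive_tool([
  [[-0.002, 0.004, 0], [0, 0, 0]],
  [[0, 0, 0], [0, 0, 0]],
  [[0, 0, 0], [0, 0, 0]],
  [[0, 0, 0], [0, 0, 0]],
  [[0, 0, 0], [0, 0, 0]],
  [[0, 0, 0], [0, 0, 0]],
  [[0, 0, 0], [0, 0, 0]],
  [[0, 0, 0], [0, 0, 0]],
  [[0, 0, 0], [0, 0, 0]],
  [[0, 0, 0], [0, 0, 0]],
])

```text
time_s: 22.37
ee_pos: [445.4, 2.5, 150.9]
ee_rot: [180.0, -0.0, -89.9]
force: [-0.5, 0.4, 0.1]
gripper_width: 91.5
```

```bash
python3 - <<'E'
from h import *
P=snap("w10"); s=env.state()['ee_pos']
for p in [(440.6,3.5,124),(445,4.5,124),s]: print(p,proj('wrist',p,P))
E
```

```text
22.4167 [445.4   2.5 150.9] [180.   -0.  -89.9] 90.99777361715242 [-0.2  0.2 -0.6]
(440.6, 3.5, 124) (np.float64(316.8771915976229), np.float64(282.05053030347017))
(445, 4.5, 124) (np.float64(314.8403668963823), np.float64(273.6328775054101))
[445.35206862   2.5252973  150.91960166] (np.float64(319.1631382448056), np.float64(295.73609158832926))
```

View pics/w10.png

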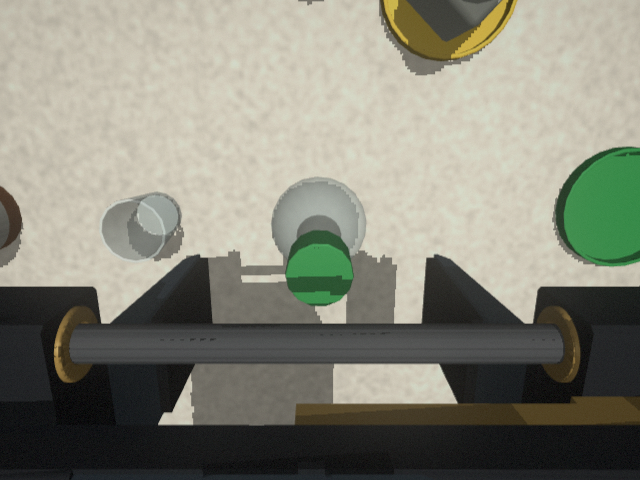

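The green cap, centred at about (319.5,273), is aligned with the TCP. Descend and grip.

drive_tool([
  [[0, 0, -0.008], [0, 0, 0]],
  [[0, 0, -0.012], [0, 0, 0]],
  [[0, 0, -0.014], [0, 0, 0]],
  [[0, 0, -0.012], [0, 0, 0]],
  [[0, 0, -0.008], [0, 0, 0]],
  [[0, 0, -0.004], [0, 0, 0]],
  [[0, 0, 0], [0, 0, 0]],
  [[0, 0, 0], [0, 0, 0]],
  [[0, 0, 0], [0, 0, 0]],
  [[0, 0, 0], [0, 0, 0]],
])

```text
time_s: 23.25
ee_pos: [445.9, 2.6, 93.6]
ee_rot: [-179.9, -0.0, -89.9]
force: [0.7, -0.1, -0.1]
gripper_width: 90.8
```

drive_tool([
  [[0, 0, 0], [0, 0, 0]],
  [[0, 0, 0], [0, 0, 0]],
  [[0, 0, 0], [0, 0, 0]],
  [[0, 0, 0], [0, 0, 0]],
  [[0, 0, 0], [0, 0, 0]],
  [[0, 0, 0], [0, 0, 0]],
  [[0, 0, 0], [0, 0, 0]],
  [[0, 0, 0], [0, 0, 0]],
  [[0, 0, 0], [0, 0, 0]],
  [[0, 0, 0], [0, 0, 0]],
], claw=0.2)

```text
time_s: 24.08
ee_pos: [445.3, 2.5, 92.9]
ee_rot: [180.0, -0.0, -89.9]
force: [-0.3, -0.6, 0.3]
gripper_width: 33.1
```

drive_tool([
  [[0, 0, 0.005], [0, 0, 0]],
  [[0, 0, 0.012], [0, 0, 0]],
  [[0, 0, 0.02], [0, 0, 0]],
  [[0, 0, 0.02], [0, 0, 0]],
  [[0, -0.008, 0.015], [0, 0, 0]],
  [[0, -0.02, 0.005], [0, 0, 0]],
  [[0.001, -0.03, 0], [0, 0, 0]],
  [[0.001, -0.03, 0], [0, 0, 0]],
  [[0.001, -0.03, 0], [0, 0, 0]],
  [[0.001, -0.03, 0], [0, 0, 0]],
])

```text
time_s: 24.92
ee_pos: [448.9, -146.6, 170.2]
ee_rot: [180.0, 0.0, -89.9]
force: [0.6, -0.1, -0.9]
gripper_width: 33.2
```

drive_tool([
  [[0.001, -0.03, 0], [0, 0, 0]],
  [[0.001, -0.024, 0], [0, 0, 0]],
  [[0, -0.014, 0], [0, 0, 0]],
  [[0, -0.007, 0], [0, 0, 0]],
  [[0, 0, 0], [0, 0, 0]],
  [[0, 0, 0], [0, 0, 0]],
  [[0, 0, 0], [0, 0, 0]],
  [[0, 0, 0], [0, 0, 0]],
  [[0, 0, 0], [0, 0, 0]],
  [[0, 0, 0], [0, 0, 0]],
])

```text
time_s: 25.75
ee_pos: [451.4, -219.8, 170.1]
ee_rot: [-180.0, -0.0, -89.8]
force: [0.1, -1.2, -0.7]
gripper_width: 33.0
```

```bash
python3 - <<'E'
from h import *
P=snap("w11")
E
```

```text
25.8 [ 451.4 -219.9  170.1] [-180.    -0.   -89.8] 33.57250509942939 [ 0.4 -0.5 -1.7]
```

View pics/w11.png

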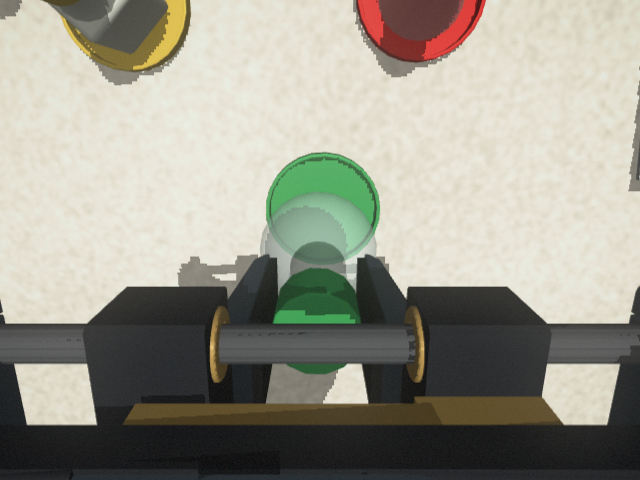

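Flask held; green dish outline at u 266–380, v 152–264.

```bash
python3 - <<'E'
from h import *
P=pickle.load(open("pics/w11.pkl","rb"))
print(fitdish('wrist',np.array([266,152,380,264]),(450,-222),P))
E
```

```text
(array([ 452.6, -223.5]), array([-0.7, -1. ,  0.7,  1.1]))
```

drive_tool([
  [[0.0005, -0.0015, -0.006], [0, 0, 0]],
  [[0, -0.002, -0.012], [0, 0, 0]],
  [[0, 0, -0.015], [0, 0, 0]],
  [[0, 0, -0.015], [0, 0, 0]],
  [[0, 0, -0.012], [0, 0, 0]],
  [[0, 0, -0.006], [0, 0, 0]],
  [[0, 0, -0.003], [0, 0, 0]],
  [[0, 0, -0.0015], [0, 0, 0]],
  [[0, 0, 0], [0, 0, 0]],
  [[0, 0, 0], [0, 0, 0]],
])

```text
time_s: 26.63
ee_pos: [452.3, -224.2, 100.0]
ee_rot: [-179.9, -0.0, -89.9]
force: [0.7, 0.2, -1.3]
gripper_width: 33.1
```

```bash
python3 - <<'E'
from h import *
snap("w12"); cv2.imwrite("pics/s12.png",cv2.resize(env.grab_frame("side")[90:240,310:510,::-1],None,fx=4,fy=4,interpolation=2))
E
```

```text
26.6833 [ 452.3 -224.2  100.1] [-179.9   -0.   -89.9] 33.320585331215334 [-0.4  0.  -1.3]
```

View pics/s12.png

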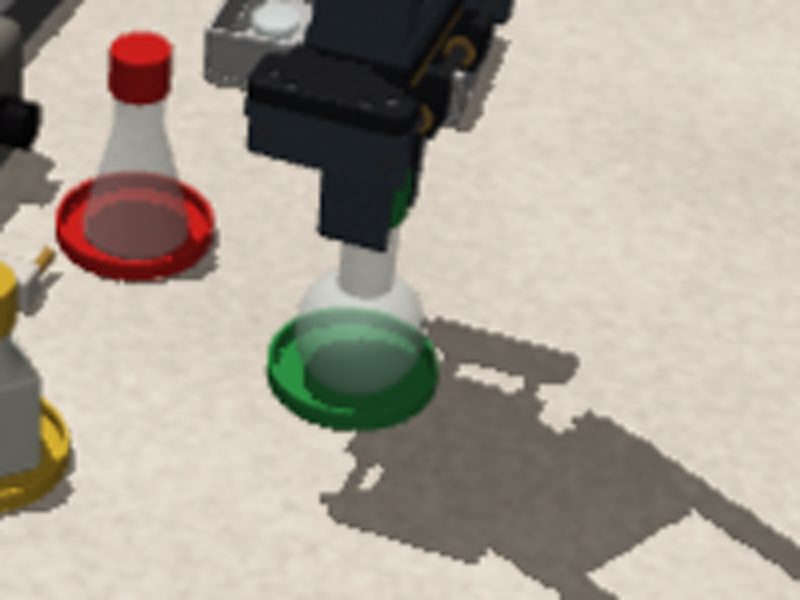

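View pics/w12.png

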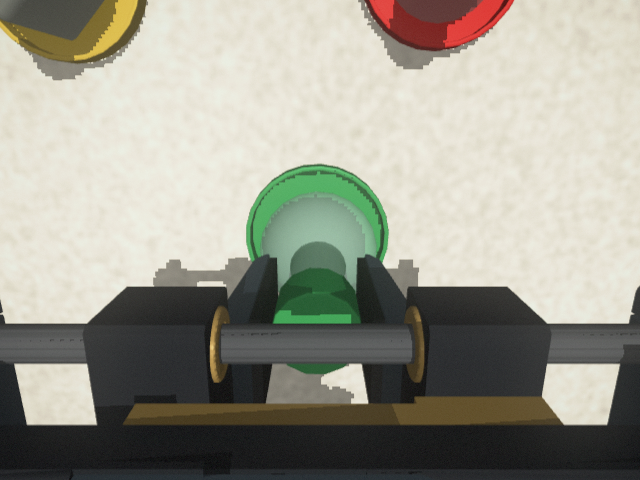

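Centred in the green dish in both views. Creeping down about 4 mm.

drive_tool([
  [[0, 0, -0.001], [0, 0, 0]],
  [[0, 0, -0.001], [0, 0, 0]],
  [[0, 0, -0.001], [0, 0, 0]],
  [[0, 0, -0.0005], [0, 0, 0]],
  [[0, 0, -0.0005], [0, 0, 0]],
  [[0, 0, 0], [0, 0, 0]],
  [[0, 0, 0], [0, 0, 0]],
  [[0, 0, 0], [0, 0, 0]],
  [[0, 0, 0], [0, 0, 0]],
  [[0, 0, 0], [0, 0, 0]],
])

```text
time_s: 27.57
ee_pos: [452.0, -224.1, 95.9]
ee_rot: [-180.0, -0.0, -89.9]
force: [-0.6, 0.2, 5.1]
gripper_width: 33.5
```

drive_tool([
  [[0, 0, -0.0005], [0, 0, 0]],
  [[0, 0, -0.0005], [0, 0, 0]],
  [[0, 0, 0], [0, 0, 0]],
  [[0, 0, 0], [0, 0, 0]],
  [[0, 0, 0], [0, 0, 0]],
  [[0, 0, 0], [0, 0, 0]],
  [[0, 0, 0], [0, 0, 0]],
  [[0, 0, 0], [0, 0, 0]],
  [[0, 0, 0], [0, 0, 0]],
  [[0, 0, 0], [0, 0, 0]],
])

```text
time_s: 28.4
ee_pos: [452.3, -224.3, 95.8]
ee_rot: [-179.9, -0.1, -89.9]
force: [-2.8, -0.7, 10.6]
gripper_width: 33.1
```

drive_tool([
  [[0, 0, 0.0005], [0, 0, 0]],
  [[0, 0, 0], [0, 0, 0]],
  [[0, 0, 0], [0, 0, 0]],
  [[0, 0, 0], [0, 0, 0]],
  [[0, 0, 0], [0, 0, 0]],
  [[0, 0, 0], [0, 0, 0]],
  [[0, 0, 0], [0, 0, 0]],
  [[0, 0, 0], [0, 0, 0]],
  [[0, 0, 0], [0, 0, 0]],
  [[0, 0, 0.004], [0, 0, 0]],
], claw=1)

```text
time_s: 29.23
ee_pos: [451.3, -223.7, 98.5]
ee_rot: [179.9, 0.0, -89.9]
force: [-0.3, 0.5, -0.2]
gripper_width: 91.1
```

drive_tool([
  [[0, 0, 0.01], [0, 0, 0]],
  [[0, 0, 0.018], [0, 0, 0]],
  [[0, 0, 0.018], [0, 0, 0]],
  [[0, 0, 0.012], [0, 0, 0]],
  [[0, 0.01, 0], [0, 0, 0]],
  [[0, 0.02, 0], [0, 0, 0]],
  [[0, 0.03, 0], [0, 0, 0]],
  [[0, 0.038, 0], [0, 0, 0]],
  [[0, 0.038, 0], [0, 0, 0]],
  [[0, 0.038, 0], [0, 0, 0]],
])

```text
time_s: 30.07
ee_pos: [450.9, -47.9, 156.8]
ee_rot: [180.0, 0.0, -90.0]
force: [1.1, 1.0, 0.1]
gripper_width: 91.3
```

drive_tool([
  [[-0.001, 0.038, 0], [0, 0, 0]],
  [[-0.001, 0.038, 0], [0, 0, 0]],
  [[-0.001, 0.038, 0], [0, 0, 0]],
  [[-0.001, 0.038, 0], [0, 0, 0]],
  [[-0.001, 0.038, 0], [0, 0, 0]],
  [[-0.001, 0.038, 0], [0, 0, 0]],
  [[-0.001, 0.034, 0], [0, 0, 0]],
  [[0, 0.025, -0.005], [0, 0, 0]],
  [[0, 0.015, -0.008], [0, 0, 0]],
  [[0, 0.006, -0.005], [0, 0, 0]],
])

```text
time_s: 30.9
ee_pos: [443.7, 260.5, 138.1]
ee_rot: [179.9, 0.0, -89.7]
force: [0.2, -0.5, -0.2]
gripper_width: 91.1
```

```bash
python3 - <<'E'
from h import *
P=snap("w13"); s=env.state()['ee_pos']
for p in [(442,257.3,106),(446,258,106),s]: print(p,proj('wrist',p,P))
cv2.imwrite("pics/s13.png",env.grab_frame("side")[:,:,::-1])
E
```

```text
30.95 [443.3 259.8 137.2] [179.8  -0.  -89.8] 91.64350645451613 [-0.2  0.1 -0.8]
(442, 257.3, 106) (np.float64(325.28113399329584), np.float64(272.2746242054204))
(446, 258, 106) (np.float64(323.9530947129421), np.float64(264.72769066760975))
[443.26586847 259.82083816 137.20266659] (np.float64(320.77109770065005), np.float64(295.67422266448824))
```

View pics/w13.png

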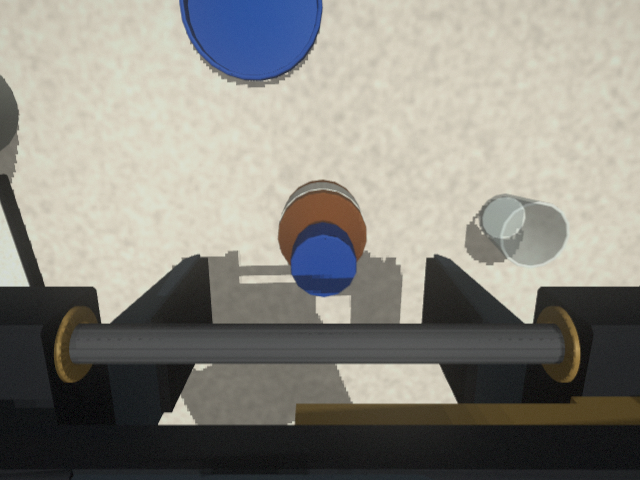

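View pics/s13.png

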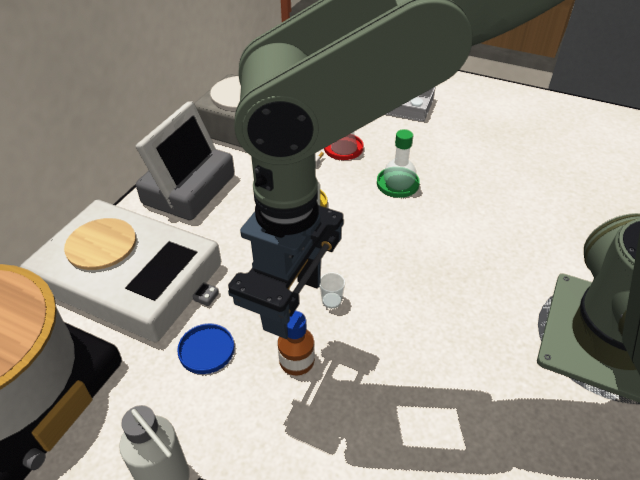

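Green flask stands in its dish. The blue cap disc is centred at about (324,265), which gives roughly (446,258).

drive_tool([
  [[0.001, 0, -0.004], [0, 0, 0]],
  [[0.001, -0.001, -0.01], [0, 0, 0]],
  [[0, 0, -0.012], [0, 0, 0]],
  [[0, 0, -0.012], [0, 0, 0]],
  [[0, 0, -0.01], [0, 0, 0]],
  [[0, 0, -0.006], [0, 0, 0]],
  [[0, 0, -0.003], [0, 0, 0]],
  [[0, 0, 0], [0, 0, 0]],
  [[0, 0, 0], [0, 0, 0]],
  [[0, 0, 0], [0, 0, 0]],
])

```text
time_s: 31.83
ee_pos: [447.3, 257.3, 82.5]
ee_rot: [-179.9, 0.0, -89.9]
force: [-0.3, 0.1, 0.1]
gripper_width: 91.0
```

drive_tool([
  [[-0.001, 0, -0.003], [0, 0, 0]],
  [[0, 0, -0.003], [0, 0, 0]],
  [[0, 0, -0.001], [0, 0, 0]],
  [[0, 0, 0], [0, 0, 0]],
  [[0, 0, 0], [0, 0, 0]],
  [[0, 0, 0], [0, 0, 0]],
  [[0, 0, 0], [0, 0, 0]],
  [[0, 0, 0], [0, 0, 0]],
  [[0, 0, 0], [0, 0, 0]],
  [[0, 0, 0], [0, 0, 0]],
])

```text
time_s: 32.67
ee_pos: [445.9, 257.1, 75.0]
ee_rot: [-180.0, -0.0, -89.9]
force: [0.0, 0.8, -0.6]
gripper_width: 91.2
```

drive_tool([
  [[0, 0, 0], [0, 0, 0]],
  [[0, 0, 0], [0, 0, 0]],
  [[0, 0, 0], [0, 0, 0]],
  [[0, 0, 0], [0, 0, 0]],
  [[0, 0, 0], [0, 0, 0]],
  [[0, 0, 0], [0, 0, 0]],
  [[0, 0, 0], [0, 0, 0]],
  [[0, 0, 0], [0, 0, 0]],
  [[0, 0, 0], [0, 0, 0]],
  [[0, 0, 0], [0, 0, 0]],
], claw=0.2)

```text
time_s: 33.5
ee_pos: [445.8, 257.0, 75.0]
ee_rot: [-180.0, -0.0, -89.9]
force: [-0.3, -1.3, 0.5]
gripper_width: 33.4
```

drive_tool([
  [[0, 0, 0.005], [0, 0, 0]],
  [[0, 0, 0.012], [0, 0, 0]],
  [[0, 0, 0.02], [0, 0, 0]],
  [[0, 0, 0.02], [0, 0, 0]],
  [[0.005, 0.002, 0.013], [0, 0, 0]],
  [[0.02, 0.006, 0.005], [0, 0, 0]],
  [[0.025, 0.009, 0], [0, 0, 0]],
  [[0.025, 0.009, 0], [0, 0, 0]],
  [[0.025, 0.009, 0], [0, 0, 0]],
  [[0.02, 0.006, 0], [0, 0, 0]],
])

```text
time_s: 34.33
ee_pos: [567.3, 298.7, 149.9]
ee_rot: [-180.0, 0.0, -89.9]
force: [0.4, -0.3, -2.2]
gripper_width: 33.4
```

drive_tool([
  [[0.012, 0.003, 0], [0, 0, 0]],
  [[0.006, 0.001, 0], [0, 0, 0]],
  [[0, 0, 0], [0, 0, 0]],
  [[0, 0, 0], [0, 0, 0]],
  [[0, 0, 0], [0, 0, 0]],
  [[0, 0, 0], [0, 0, 0]],
  [[0, 0, 0], [0, 0, 0]],
  [[0, 0, 0], [0, 0, 0]],
  [[0, 0, 0], [0, 0, 0]],
  [[0, 0, 0], [0, 0, 0]],
])

```text
time_s: 35.17
ee_pos: [583.7, 302.0, 150.2]
ee_rot: [-180.0, -0.0, -89.9]
force: [-0.6, 1.3, -2.3]
gripper_width: 33.2
```

```bash
python3 - <<'E'
from h import *
P=snap("w14")
E
```

```text
35.2167 [583.7 302.1 150.1] [-180.    -0.   -89.9] 33.436961577817385 [-0.   0.9 -2. ]
```

View pics/w14.png

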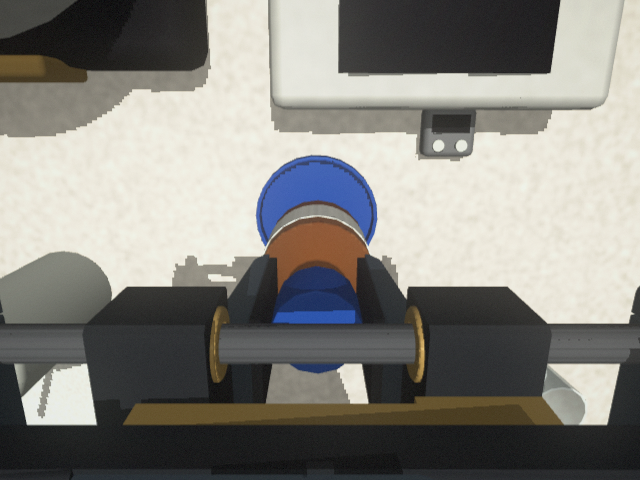

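Dish centre at u≈317, bottle at u≈318: aligned. Descending.

drive_tool([
  [[0, 0.001, -0.006], [0, 0, 0]],
  [[0, 0, -0.012], [0, 0, 0]],
  [[0, 0, -0.015], [0, 0, 0]],
  [[0, 0, -0.014], [0, 0, 0]],
  [[0, 0, -0.012], [0, 0, 0]],
  [[0, 0, -0.006], [0, 0, 0]],
  [[0, 0, -0.002], [0, 0, 0]],
  [[0, 0, -0.0015], [0, 0, 0]],
  [[0, 0, 0], [0, 0, 0]],
  [[0, 0, 0], [0, 0, 0]],
])

```text
time_s: 36.05
ee_pos: [584.3, 303.3, 82.2]
ee_rot: [-179.9, 0.0, -89.9]
force: [-0.3, 0.9, -2.5]
gripper_width: 33.1
```

```bash
python3 - <<'E'
from h import *
snap("w15"); cv2.imwrite("pics/s15.png",cv2.resize(env.grab_frame("side")[250:400,110:310,::-1],None,fx=4,fy=4,interpolation=2))
E
```

```text
36.1 [584.3 303.3  82.3] [-179.9    0.   -89.9] 33.05610147892497 [-0.3 -0.3 -1.1]
```

View pics/s15.png

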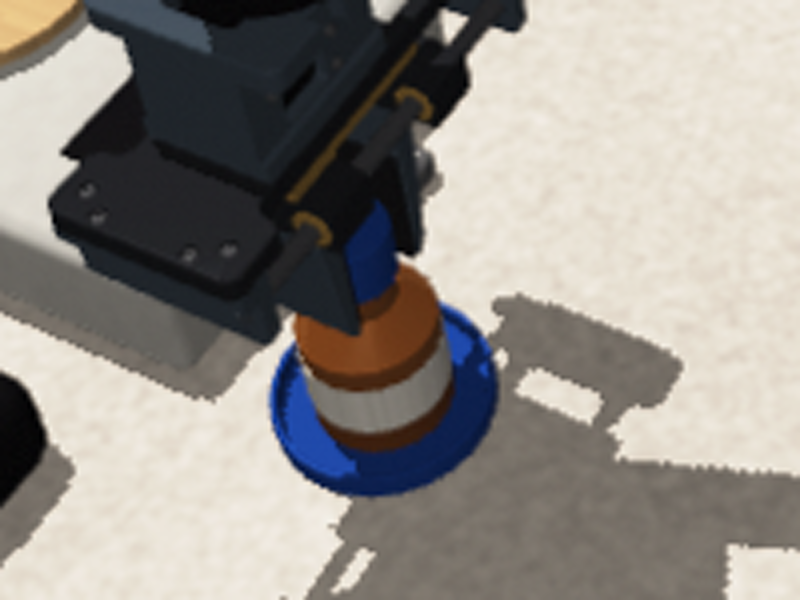

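View pics/w15.png

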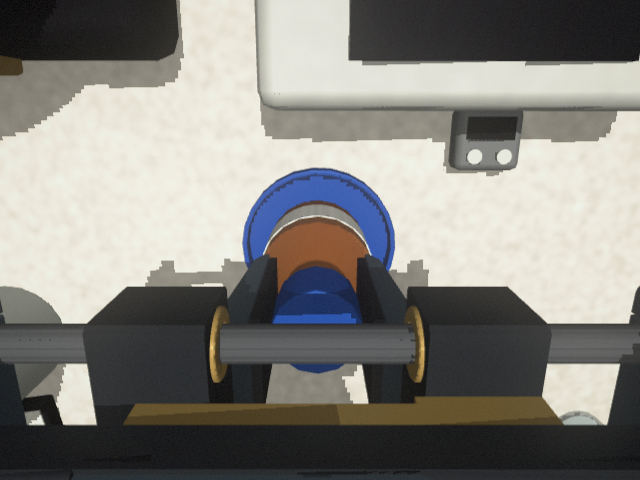

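Both views show the bottle centred. Last 4 mm.

drive_tool([
  [[0, 0, -0.001], [0, 0, 0]],
  [[0, 0, -0.001], [0, 0, 0]],
  [[0, 0, -0.001], [0, 0, 0]],
  [[0, 0, -0.0005], [0, 0, 0]],
  [[0, 0, -0.0005], [0, 0, 0]],
  [[0, 0, 0], [0, 0, 0]],
  [[0, 0, 0], [0, 0, 0]],
  [[0, 0, 0], [0, 0, 0]],
  [[0, 0, 0], [0, 0, 0]],
  [[0, 0, 0], [0, 0, 0]],
])

```text
time_s: 36.98
ee_pos: [583.9, 303.1, 78.0]
ee_rot: [-180.0, 0.0, -89.9]
force: [-0.8, -0.7, 4.6]
gripper_width: 33.2
```

Contact at +4.6 N. Release, rise and move clear.

drive_tool([
  [[0, 0, 0], [0, 0, 0]],
  [[0, 0, 0], [0, 0, 0]],
  [[0, 0, 0], [0, 0, 0]],
  [[0, 0, 0], [0, 0, 0]],
  [[0, 0, 0], [0, 0, 0]],
  [[0, 0, 0], [0, 0, 0]],
  [[0, 0, 0], [0, 0, 0]],
  [[0, 0, 0], [0, 0, 0]],
  [[0, 0, 0], [0, 0, 0]],
  [[0, 0, 0.004], [0, 0, 0]],
], claw=1)

```text
time_s: 37.82
ee_pos: [583.3, 302.8, 80.8]
ee_rot: [179.9, -0.0, -89.9]
force: [-0.8, -0.5, -0.3]
gripper_width: 91.3
```

drive_tool([
  [[0, 0, 0.01], [0, 0, 0]],
  [[0, 0, 0.02], [0, 0, 0]],
  [[0, 0, 0.025], [0, 0, 0]],
  [[0, 0, 0.025], [0, 0, 0]],
  [[0, 0, 0.025], [0, 0, 0]],
  [[0, 0, 0.025], [0, 0, 0]],
  [[-0.025, 0, 0.02], [0, 0, 0]],
  [[-0.03, 0, 0.01], [0, 0, 0]],
  [[-0.03, 0, 0], [0, 0, 0]],
  [[-0.03, 0, 0], [0, 0, 0]],
])

```text
time_s: 38.65
ee_pos: [468.1, 303.2, 243.6]
ee_rot: [-179.8, 0.1, -89.9]
force: [0.1, 0.6, -0.1]
gripper_width: 90.9
```

drive_tool([
  [[-0.03, 0, 0], [0, 0, 0]],
  [[-0.03, 0, 0], [0, 0, 0]],
  [[-0.02, 0, 0], [0, 0, 0]],
  [[-0.01, 0, 0], [0, 0, 0]],
  [[0, 0, 0], [0, 0, 0]],
  [[0, 0, 0], [0, 0, 0]],
  [[0, 0, 0], [0, 0, 0]],
  [[0, 0, 0], [0, 0, 0]],
  [[0, 0, 0], [0, 0, 0]],
  [[0, 0, 0], [0, 0, 0]],
])

```text
time_s: 39.48
ee_pos: [379.5, 303.0, 241.2]
ee_rot: [180.0, -0.0, -89.9]
force: [-0.2, 0.6, 0.6]
gripper_width: 91.6
```

```bash
python3 - <<'E'
from h import *
snap("w16"); 
for n in("top","side"): cv2.imwrite(f"pics/{n}16.png",env.grab_frame(n)[:,:,::-1])
E
```

```text
39.5333 [379.4 303.  241.2] [180.   -0.  -89.9] 91.61475884020415 [0.6 0.3 0.9]
```

View pics/top16.png

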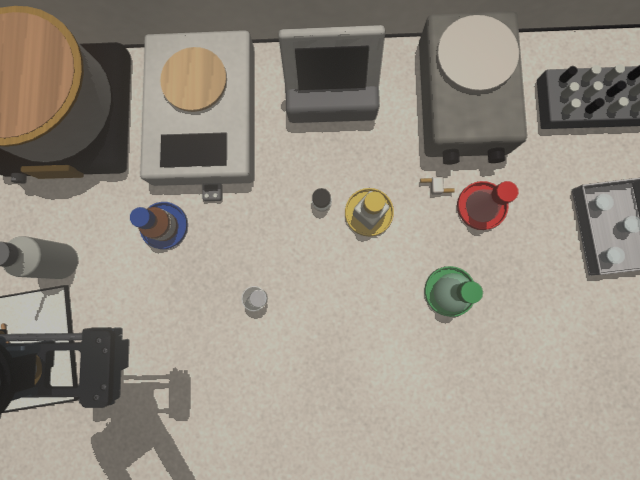

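View pics/side16.png

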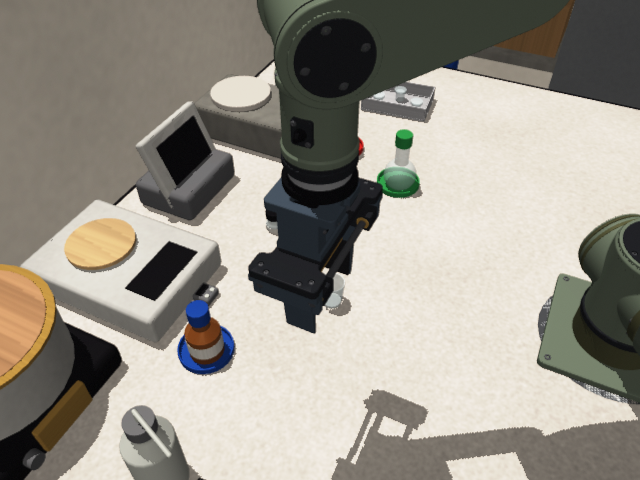

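Top view: all four vessels stand in their dishes, and the beaker (256,299) and jar (321,199) haven't moved. I'll take a closer crop of the last picture before handing in.

```bash
python3 - <<'E'
from h import *
t=cv2.imread("pics/top16.png"); a=cv2.resize(t[175:325,340:525],None,fx=4,fy=4,interpolation=2); cv2.imwrite("pics/tc16.png",a)
E
```

```text
(no output)
```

View pics/tc16.png

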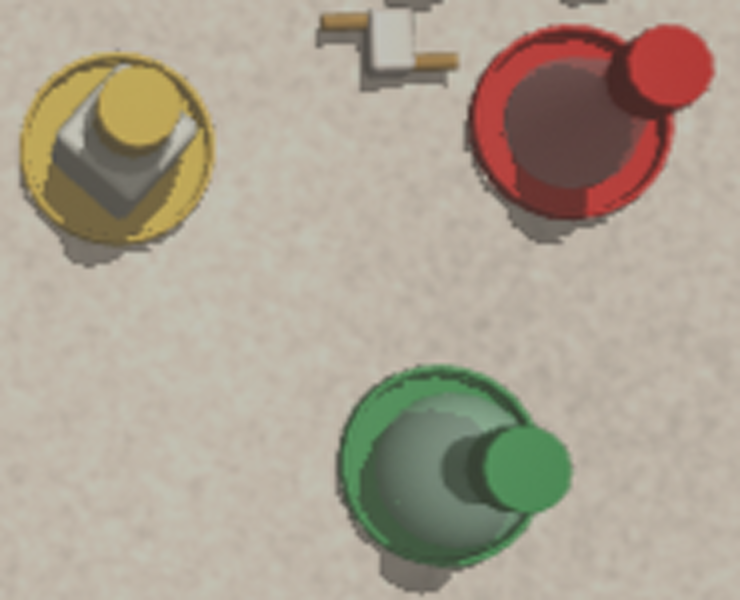

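The crop shows all three bases inside their rims and upright: yellow (118,148), red (572,122) and green (440,470). Handing in.

```bash
python3 -c "
from workcell import env
print(env.job_done())"
```

```text
the job is handed in; nothing more can be done
None
```

All four vessels now stand upright in the dish matching their stopper or cap. I took the red flask out of the blue dish first, then moved yellow, green and finally blue. Each one was lowered to a light contact (about 4–11 N at the wrist) before release. I handed in at about 39.5 s.

**Last checks:** the final top picture shows every vessel inside its rim, and the beaker and jar where they started. In the final side picture the arm hid the yellow bottle, the jar and most of the red flask. So the last side check of the red flask is from just after its release, and the yellow bottle's is from just before it was set down.

**Disagreement:** the wrist camera read x about 2–5 mm further out than the fixed cameras. I aimed at the wrist reading or between the two, which the dish clearance easily covers. No check failed.

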